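# Lay out the condiments on the serving board

## Task

Lay out the condiments for lunch: stand the honey jar in the middle of the wooden board, the salt shaker halfway between the honey jar and the board's left end (as seen from the robot), and the wooden pepper mill halfway between the honey jar and its right end, so that the three stand in a row along the board's long middle line. Stand the dark-lidded spice jar on top of the flat fish tin, in its centre. Leave the mug, lemon and tomato where they are and do not knock anything over.

Things in the scene. Friction and masses are not known exactly. Their poses are not given: they have to be found in the camera images.
- board: Light wooden chopping board lying flat, 210 x 300 x 22 mm, fixed. Origin: centre of its underside; its top is 22 mm above. x: across it (210 mm), pointing roughly away from the robot; y: along its length (300 mm), pointing roughly to the robot's left, so its left end is at y = +150 mm and its right end at y = -150 mm; z up. It is turned by up to 0.25 rad.
- fish_tin: Flat round fish tin with a gold-coloured lid, 86 mm across, 40 mm high, upright on the worktop, fixed. Origin: centre of its underside; z up. Its flat top is 40 mm above.
- honey_mid (a point): Honey jar with a red lid, upright, 58 x 62 mm across, 86 mm high, 0.36 kg, loose. The point is its centre, 43 mm above its underside; z up along the jar. Sides near enough upright from 20 to 70 mm above the underside.
- salt_mid (a point): Salt shaker of clear glass with a grey domed top, upright and round, 44 mm across, 90 mm high (narrower above 70 mm), 0.1 kg, loose. The point is its centre, 45 mm above its underside; z up.
- mill_mid (a point): Dark brown wooden pepper mill, upright and round, 58 mm across at the foot, 170 mm high, 0.18 kg, loose. The point is its centre, 85 mm above its underside; z up. Its round head, about 50 mm across, spans 123 to 159 mm above the underside, with a metal button of 12 mm on top; the head does not turn.
- spice_mid (a point): Slim spice jar with a dark brown-black lid, upright and round, 41 mm across, 105 mm high, 0.11 kg, loose. The point is its centre, 52 mm above its underside; z up. It is the only spice jar.
- mug: Green and white mug, 86 mm across without the handle, 99 mm high, loose, behind the board; to be left alone. Origin: under the middle of its length over the handle.
- lemon: Yellow lemon, 72 x 57 x 58 mm, loose, left of the board; to be left alone. Origin: centre of its underside.
- tomato: Red tomato, 58 mm across, 62 mm high, loose, beyond the board's right end; to be left alone. Origin: centre of its underside.
There are look-alikes about, which are no part of the job. What is shaped like the fish_tin but green is not meant.

How it is judged:
By the outcome, as a careful person would: the job done as asked, in the order asked, and still so for the second after the job is handed in, with the robot touching nothing.
It also fails if it takes over 128 s, if anything falls off the work surface, if the arm or the gripper's body presses on something with over 40 N, if the wrist force passes 120 N, or if a joint passes its speed limit or range.

## Robot

A 6-joint arm with a two-finger parallel gripper is mounted at the origin on a cart in front of the work surface, level with it; the furniture and walls round the work are solid. World frame = base frame: x ahead of the robot, y to its left, z up, the work surface at z = 0. Lengths are in mm, angles in rad, forces in N, time in s.
With the tool pointing down it reaches from about 350 to 875 mm from the base axis. Payload 4.2 kg.
Tool frame: the origin (TCP) lies midway between the tips of the shut fingers; the grasp point (between the pads) lies 19 mm behind it (arm.tcp_to_grasp is the distance from the TCP to the grasp point, in mm); z points along the fingers, y is the line along which they close (so a half turn about z gives the same grasp; the last joint's range is limited). The gripper opens to 85 mm and grips with 20 to 120 N. Pads are 22 mm wide; open, the fingers measure 114 mm over their backs; the gripper's body (76 mm by 85 mm) begins 54 mm behind the grasp point. The pads swing forward as they close: fully open they stand 13 mm farther back than shut.
Start: joints at [1.499, 0.385, 0.008, 0, -1.194, -0.259], TCP at [202.967, 591.104, 231.312] pointing down, gripper open.
Joint ranges: [-3.14, 3.14], [-1.21, 2.06], [-1.07, 1.41], [-3.16, 2.05], [-2.99, -0.16], [-3.1, 3.1]. Speed limits (rad/s): [2.79, 2.79, 3.14, 3.14, 3.14, 3.14].

## Interface

Orientations are given as a unit quaternion [x, y, z, w].
In Python, from bench import arm, imaging, job, models gives the robot as it stands.
- The arm moves only by the tool arm_command, never from a script. Its argument "rows" is a list of rows, each an object with "grip": the opening, from 0 (shut) to 1 (fully open); "linear": the shift along the tool's x, y, z in mm, a list of three; "rot": the turn, a rotation vector about the tool's x, y, z in rad, a list of three. In form: [{"grip": grip, "linear": [tx, ty, tz], "rot": [rx, ry, rz]}, ...]. A call has 1 to 10 rows; each row is the pose to reach, as a shift and turn from the pose commanded when the call began, along the tool's axes at that moment; what a row does not reach only later rows make up. A row lasts 1/8 s, in which the tool goes at most 62.5 mm and 10.7 degrees, less where a joint would pass 70% of its speed; a pose out of reach is approached as far as the arm can. A call with a gripper value outside its range is refused whole. The fingers move at their own pace and stop on an object; the grip force is fixed at half the most. Time passes only in rows, so rows that repeat a pose let the fingers close. It gives the time, the measured TCP pose, the force, the opening and the grip force at its end, in the units of the state.
- arm.read_state(): the state, without advancing time (a new reading comes with each control period).
- imaging.get_image(name): name is "side" or "top"; returns a dict with "frame" (420x560x3 uint8, red, green, blue), "fx", "fy", "cx", "cy" (pixels), "extrinsics" (4x4, takes a point from world to camera coordinates). Camera axes: x right, y down, z forward; pixel columns grow to the right and rows downward; lengths in mm; the calibration is good to about 2 mm. A picture is of the moment at which its call begins. There is no depth.
- job.job_done(): hands the job in; it is judged then, once.
Trained networks look in a picture, given as the dict that the camera call returned (one of the last four; its "shot" number tells which), for a name from the list of things; names that differ only in an ending like _2 or _b are one class to them, and where a whole thing is asked for, a point or a joint stands for the part that bears it (a point fixed in the world has none). Each returns a list of dicts, best first, with "score" (0 to 1); they miss things now and then, are a little off and sometimes report something else, mostly with a low value. They report only what shows in the picture. A call takes as long as a camera call. They do not tell look-alikes from the thing itself.
- models.spot_in(picture, query): "rect" ([left, top, right, bottom] in pixels, round what is visible of it).
- models.tip_of(picture, query): "pixel" ([column, row] in pixels: a listed point, or the origin of a listed thing).
The state is a dict: "clock": time; "joints": joint angles; "joint_vel": joint speeds; "joint_efforts": joint torques, N m; "position": TCP position; "ee_rot": TCP orientation; "contact_force": force on the tool from outside, world axes, zero at the start; "wrist_torque": the same for the moment, N m; "gripper_width": finger opening in mm; "grasp_force": force on a finger pad.
Only numpy, scipy, OpenCV 4.12 (cv2) and the standard library are available. Lean on these libraries where they do the work, as an engineer would, in place of code of your own. Each camera call takes 0.05 s, during which the arm holds its last target. There are 200 camera calls.

## Working session

There is one attempt and no reset: what is moved stays moved. The work goes in short steps, Python scripts to look and compute and a tool call to move; the robot and the scene stay as the last step left them, time stands still between calls to the robot, and variables do not carry over. Pictures are saved under pics/ and viewed, at most 14 in all, crops included, and the job is handed in when it is done.

Besides the shell and the picture viewer there is one more tool, called after "Emit:" as a command line: name --argument value ..., lists and objects as JSON in quotes. arm_command: Moves the arm, as the interface text tells. Its arguments: {"type":"object","properties":{"rows":{"type":"array"}},"required":["rows"]}

```bash
mkdir -p pics
cat > h.py <<'E'
import numpy as np, cv2
from bench import arm, imaging, job, models
def save(p,n): cv2.imwrite(f'pics/{n}.png', cv2.cvtColor(p['frame'],cv2.COLOR_RGB2BGR))
def ray(p,px):
    E=np.array(p['extrinsics']);R=E[:3,:3];t=E[:3,3]
    d=R.T@np.array([(px[0]-p['cx'])/p['fx'],(px[1]-p['cy'])/p['fy'],1]); return -R.T@t,d/np.linalg.norm(d)
def atz(p,px,z):
    o,d=ray(p,px); return o+d*(z-o[2])/d[2]
def proj(p,X):
    E=np.array(p['extrinsics']);c=E[:3,:3]@np.array(X,float)+E[:3,3]
    return np.array([p['fx']*c[0]/c[2]+p['cx'],p['fy']*c[1]/c[2]+p['cy']])
def tri(rs):
    A=0;b=0
    for o,d in rs:
        M=np.eye(3)-np.outer(d,d);A=A+M;b=b+M@o
    return np.linalg.solve(A,b)
E
python3 - <<'E'
from h import *
np.set_printoptions(precision=1,suppress=True)
P={n:imaging.get_image(n) for n in('top','side')}
for n in P: save(P[n],n+'0'); print(n,ray(P[n],(280,210)))
Z=dict(board=0,fish_tin=0,honey_mid=43,salt_mid=45,mill_mid=85,spice_mid=52,mug=0,lemon=0,tomato=0)
for q,z in Z.items():
    for n in P:
        for r in models.tip_of(P[n],q)[:3]: print(q,n,np.array(r['pixel']),round(r['score'],2),atz(P[n],r['pixel'],z))
s=arm.read_state();print(s['position'],s['ee_rot'],s['gripper_width'],s['clock'])
E
```

```text
top (array([ 458.7,   -1.3, 1188.4]), array([ 0.1,  0. , -1. ]))
side (array([   74.1, -1014.9,  1065.1]), array([ 0.3,  0.7, -0.7]))
board top [225.7 219.2] 0.71 [540. 172.   0.]
board side [250.7 203.2] 0.74 [535.5 163.6   0. ]
board side [214.3 163.1] 0.64 [509.  410.4   0. ]
fish_tin top [332.9 253.1] 0.89 [ 441.2 -159.2    0. ]
fish_tin top [405.3 283.4] 0.81 [ 352.6 -380.8    0. ]
fish_tin side [267.1 367.1] 0.96 [ 340.  -380.1    0. ]
fish_tin side [265.9 285.2] 0.76 [ 439.2 -157.8    0. ]
honey_mid top [383.6 204.4] 0.73 [ 589.1 -304.5   43. ]
honey_mid side [345.4 298.1] 0.56 [ 581.  -315.6   43. ]
salt_mid top [335.  204.6] 0.68 [ 585.8 -158.8   45. ]
salt_mid side [315.8 260. ] 0.95 [ 576.9 -173.    45. ]
mill_mid top [428.4 239.8] 0.92 [ 484.6 -421.2   85. ]
mill_mid top [292.4 157.7] 0.24 [716.4 -28.8  85. ]
mill_mid side [331.8 333.8] 0.96 [ 481.3 -417.6   85. ]
spice_mid top [384.5 254.9] 0.52 [ 439.  -303.9   52. ]
spice_mid side [290.5 316.1] 0.94 [ 433.3 -311.5   52. ]
mug top [235.6 143.7] 0.74 [777.7 147.8   0. ]
mug side [316.9 186.1] 0.75 [758.4 147.5   0. ]
lemon top [144.4 229.7] 0.6 [503.6 420.3   0. ]
lemon side [212.8 163.7] 0.7 [503.3 409.4   0. ]
tomato top [291.6 155.5] 0.7 [743.2 -28.3   0. ]
tomato top [386.2 208.1] 0.69 [ 582.6 -323.9    0. ]
tomato side [338.1 218.9] 0.55 [739.2 -17.7   0. ]
[203.  591.1 231.3] [ 1.  -0.2  0.   0. ] 85.55030554242312 1.0
```

View pics/top0.png

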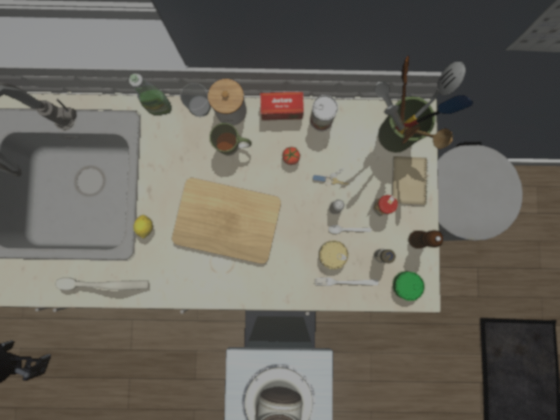

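View pics/side0.png

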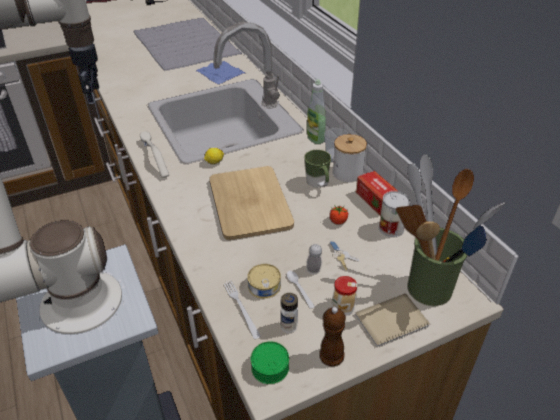

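Both views show everything standing clear. In the top view the gold tin is at (333,253) and the green look-alike at (409,286). Honey is at (387,205), salt (336,206), mill (425,239), spice jar (385,256) and board centre (227,220). Next I'll refine with silhouette fits.

```bash
cat >> h.py <<'E'
def hull(p,pts): return cv2.convexHull(np.array([proj(p,x) for x in pts],np.float32))
def cyl(x,y,prof):
    a=np.linspace(0,2*np.pi,24,endpoint=False)
    return [(x+r*np.cos(t),y+r*np.sin(t),z) for r,z in prof for t in a]
def boardpts(x,y,th):
    c,s=np.cos(th),np.sin(th)
    return [(x+c*u-s*v,y+s*u+c*v,z) for u in(-105,105) for v in(-150,150) for z in(0,22)]
def mask(p,h,S=4):
    m=np.zeros((420*S,560*S),np.uint8);cv2.fillConvexPoly(m,np.round((h*S+S/2)).astype(np.int32),1);return m
PROF=dict(fish_tin=[(43,0),(43,40)],honey_mid=[(30,0),(30,86)],salt_mid=[(22,0),(22,70),(14,90)],mill_mid=[(29,0),(25,159),(6,170)],spice_mid=[(20.5,0),(20.5,105)])
E
python3 - <<'E'
from h import *
from scipy.optimize import minimize
np.set_printoptions(precision=1,suppress=True)
P={n:imaging.get_image(n) for n in('top','side')}
Z=dict(fish_tin=0,honey_mid=43,salt_mid=45,mill_mid=85,spice_mid=52)
S=4;Q=[P['top'],P['side']]
pos={}
for q in Z:
    best=None
    ref=dict(fish_tin=(440,-159),honey_mid=(585,-310),salt_mid=(581,-166),mill_mid=(483,-419),spice_mid=(436,-308))[q]
    R=[]
    for p in Q:
        r=min(models.tip_of(p,q),key=lambda r:np.hypot(*(atz(p,r['pixel'],Z[q])[:2]-ref)));R.append(ray(p,r['pixel']))
    t=tri(R)
    # spot rect fit
    rects=[]
    for p in Q:
        c=proj(p,(*ref,Z[q]));L=models.spot_in(p,q)
        r=min(L,key=lambda r:np.hypot((r['rect'][0]+r['rect'][2])/2-c[0],(r['rect'][1]+r['rect'][3])/2-c[1]));rects.append(np.array(r['rect']))
    def f(v):
        e=0
        for p,r in zip(Q,rects):
            h=hull(p,cyl(*v,PROF[q]))[:,0];b=np.r_[h.min(0),h.max(0)+0];e+=((b[:2]+b[2:]-r[:2]-r[2:])**2).sum()
        return e
    m=minimize(f,ref,method='Nelder-Mead')
    print(q,'tri',t,'rectfit',m.x,'res',m.fun**.5/2);pos[q]=m.x
# board
ms=[]
for p in Q:
    hsv=cv2.cvtColor(p['frame'],cv2.COLOR_RGB2HSV)
    roi=mask(p,hull(p,[((x-535)*1.15+535,(y-168)*1.15+168,z) for x,y,z in boardpts(535,168,-.15)]),1)
    m=((hsv[...,1]>75)*roi).astype(np.uint8);m=cv2.morphologyEx(m,cv2.MORPH_OPEN,np.ones((3,3)))
    c=max(cv2.findContours(m,0,2)[0],key=cv2.contourArea);m[:]=0;cv2.drawContours(m,[c],-1,1,-1)
    ms.append(cv2.resize(m,None,fx=S,fy=S,interpolation=0))
def g(v,which=(0,1)):
    e=0
    for i in which:
        a=mask(Q[i],hull(Q[i],boardpts(v[0],v[1],v[2]/300)));e+=1-(a&ms[i]).sum()/(a|ms[i]).sum()
    return e
for w in((0,1),(0,),(1,)):
    b=min((minimize(g,(535,168,300*th),args=(w,),method='Nelder-Mead',options=dict(initial_simplex=[(535,168,300*th),(550,168,300*th),(535,180,300*th),(535,168,300*th+20)])) for th in(-.2,-.1,.1)),key=lambda m:m.fun)
    print('board',w,b.x[:2],b.x[2]/300,b.fun)
    if len(w)==2: B=b.x
out=[]
for p in Q:
    im=cv2.resize(p['frame'][...,::-1],None,fx=3,fy=3,interpolation=2)
    D=lambda h,c:cv2.polylines(im,[np.round(h*3+1).astype(np.int32)],True,c,1)
    D(hull(p,boardpts(B[0],B[1],B[2]/300)),(0,0,255))
    for q in pos: D(hull(p,cyl(*pos[q],PROF[q])),(255,0,255))
    out.append(im)
cv2.imwrite('pics/top1.png',out[0][480:930,500:1300]);cv2.imwrite('pics/side1.png',out[1][480:1080,560:1260])
E
```

```text
fish_tin tri [ 441.9 -155.1    1. ] rectfit [ 434.6 -160.9] res 1.9130575410644763
honey_mid tri [ 584.4 -308.4   43.6] rectfit [ 582.4 -310.6] res 4.040515554667898
salt_mid tri [ 583.9 -172.4   49.9] rectfit [ 580.9 -165.7] res 0.8488580970546081Traceback (most recent call last):
  File "<stdin>", line 13, in <module>
ValueError: min() iterable argument is empty
```

```bash
cat >> h.py <<'E'
from scipy.optimize import minimize
Z=dict(fish_tin=0,honey_mid=43,salt_mid=45,mill_mid=85,spice_mid=52)
def locate(Q,q,ref,base=0):
    """fit upright thing standing at height base to network points and box centres; returns xy, residual px"""
    ob=[]
    prof=[(r,z+base) for r,z in PROF[q]]
    for p in Q:
        c=proj(p,(*ref,Z[q]+base))
        for r in models.tip_of(p,q):
            if np.hypot(*(r['pixel']-c))<15: ob.append((p,0,np.array(r['pixel'])));break
        hb=hull(p,cyl(*ref,prof))[:,0];c=(hb.min(0)+hb.max(0))/2
        for r in models.spot_in(p,q):
            b=np.array(r['rect']);b=(b[:2]+b[2:])/2
            if np.hypot(*(b-c))<12: ob.append((p,1,b));break
    def f(v):
        e=0
        for p,k,b in ob:
            if k: h=hull(p,cyl(*v,prof))[:,0];m=(h.min(0)+h.max(0))/2
            else: m=proj(p,(*v,Z[q]+base))
            e+=np.sum(np.sqrt(1+(m-b)**2)-1)
        return e
    m=minimize(f,ref,method='Nelder-Mead');return m.x,m.fun/max(1,len(ob)),len(ob)
def fitboard(Q,S=4):
    ms=[]
    for p in Q:
        hsv=cv2.cvtColor(p['frame'],cv2.COLOR_RGB2HSV)
        roi=mask(p,hull(p,[((x-535)*1.15+535,(y-168)*1.15+168,z) for x,y,z in boardpts(535,168,-.15)]),1)
        m=((hsv[...,1]>75)*roi).astype(np.uint8);m=cv2.morphologyEx(m,cv2.MORPH_OPEN,np.ones((3,3)))
        c=max(cv2.findContours(m,0,2)[0],key=cv2.contourArea);m[:]=0;cv2.drawContours(m,[c],-1,1,-1)
        ms.append(cv2.resize(m,None,fx=S,fy=S,interpolation=0))
    def g(v,w):
        e=0
        for i in w:
            a=mask(Q[i],hull(Q[i],boardpts(v[0],v[1],v[2]/300)));e+=1-(a&ms[i]).sum()/(a|ms[i]).sum()
        return e
    for w in((0,),(1,),(0,1)):
        b=min((minimize(g,(535,168,300*t),args=(w,),method='Nelder-Mead',options=dict(initial_simplex=[(535,168,300*t),(550,168,300*t),(535,180,300*t),(535,168,300*t+20)])) for t in(-.2,-.1,.1)),key=lambda m:m.fun)
        print('board',w,b.x[:2],b.x[2]/300,b.fun)
    return b.x[0],b.x[1],b.x[2]/300
E
cat > meas.py <<'E'
from h import *
np.set_printoptions(precision=1,suppress=True)
REF=dict(fish_tin=(440,-159),honey_mid=(585,-310),salt_mid=(581,-166),mill_mid=(483,-419),spice_mid=(436,-308))
pos={q:[] for q in REF}
for k in range(3):
    Q=[imaging.get_image('top'),imaging.get_image('side')]
    for q in REF:
        r=locate(Q,q,REF[q]);pos[q].append(r[0]);print(q,*r)
pos={q:np.median(v,0) for q,v in pos.items()};print(pos)
B=fitboard(Q)
out=[]
for p in Q:
    im=cv2.resize(p['frame'][...,::-1],None,fx=3,fy=3,interpolation=2)
    D=lambda h,c:cv2.polylines(im,[np.round(h*3+1).astype(np.int32)],True,c,1)
    D(hull(p,boardpts(*B)),(0,0,255))
    for q in pos: D(hull(p,cyl(*pos[q],PROF[q])),(255,0,255))
    out.append(im)
cv2.imwrite('pics/top1.png',out[0][480:930,500:1300]);cv2.imwrite('pics/side1.png',out[1][480:1080,560:1260])
E
python3 meas.py
```

```text
fish_tin [ 438.1 -159.1] 1.0452983662012072 4
honey_mid [ 581.3 -306.1] 1.3272640238043336 4
salt_mid [ 580.5 -165.8] 1.2559712330794557 4
mill_mid [ 485.6 -414.7] 1.3762740699889244 4
spice_mid [ 432.3 -305. ] 1.301928357331028 4
fish_tin [ 439.  -158.7] 0.49748870250475 3
honey_mid [ 581.9 -305.5] 0.22808496536323886 3
salt_mid [ 577.6 -166.3] 0.9764609023734947 4
mill_mid [ 483.8 -412.4] 1.3776112551929347 4
spice_mid [ 430.4 -306.1] 1.60074952767914 4
fish_tin [ 441.  -163.8] 1.2706832393250913 4
honey_mid [ 585.7 -307. ] 1.3533918585650966 4
salt_mid [ 580.2 -168.3] 1.179029570505035 4
mill_mid [ 482.4 -412.1] 1.2095939478137758 4
spice_mid [ 431.8 -305.4] 1.1327686246100745 4
{'fish_tin': array([ 439. , -159.1]), 'honey_mid': array([ 581.9, -306.1]), 'salt_mid': array([ 580.2, -166.3]), 'mill_mid': array([ 483.8, -412.4]), 'spice_mid': array([ 431.8, -305.4])}
board (0,) [538.8 167.5] -0.20288091408424744 0.12070243973016481
board (1,) [533.1 172.9] -0.23001927341132813 0.07536053924130004
board (0, 1) [535.3 171. ] -0.2185946091234607 0.20015398673349605
```

View pics/top1.png

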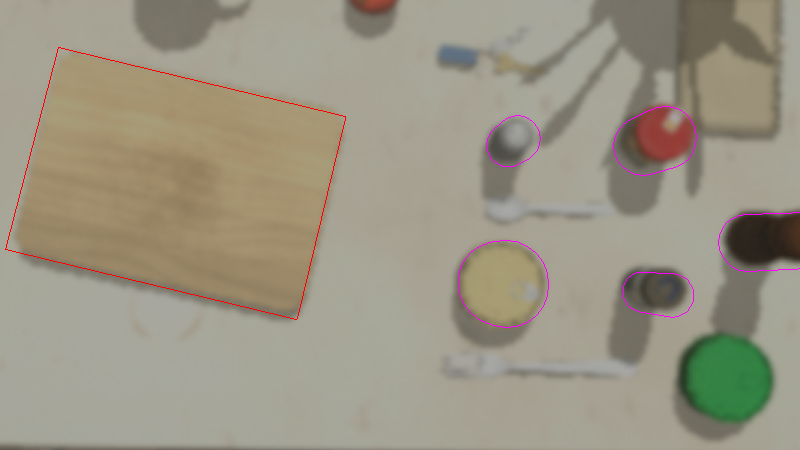

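View pics/side1.png

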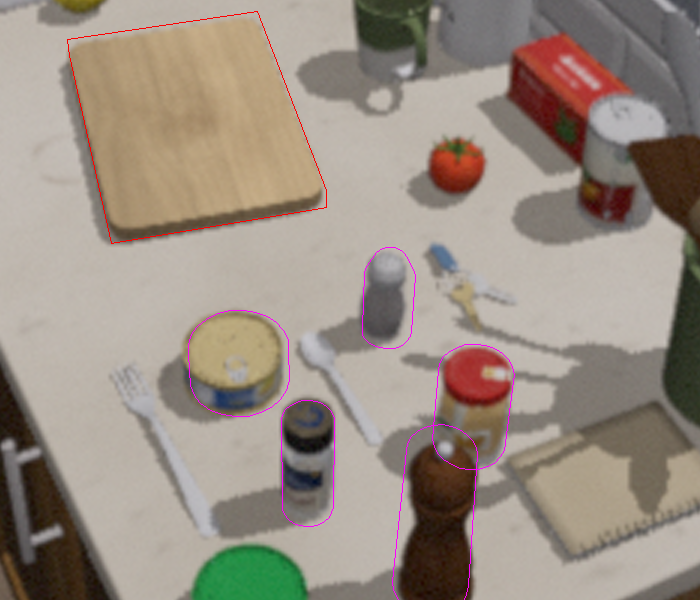

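Fits lie within about 3–5 mm of the objects, which is enough for grasping. I'll sharpen the board and work out the first move.

```bash
cat >> h.py <<'E'
from scipy.spatial.transform import Rotation as Ro
def rboard(x,y,th,r=14):
    c,s=np.cos(th),np.sin(th);a=np.linspace(0,2*np.pi,24)
    return [(x+c*u-s*v,y+s*u+c*v,z) for su in(-1,1) for sv in(-1,1) for t in a for u,v in[(su*(105-r)+r*np.cos(t),sv*(150-r)+r*np.sin(t))] for z in(0,22)]
def go(xyz,close=None):
    """tool shift/turn from measured pose to TCP xyz with tool down and closing line at angle close (rad, mod pi)"""
    s=arm.read_state();R=Ro.from_quat(s['ee_rot']);ty=R.as_matrix()[:,1];lin=R.inv().apply(np.array(xyz)-s['position'])
    rot=np.zeros(3)
    a=np.arctan2(ty[1],ty[0])
    if close is None: close=a
    d=(close-a+np.pi/2)%np.pi-np.pi/2
    c=a+d;y=np.array([np.cos(c),np.sin(c),0]);z=np.array([0,0,-1.]);T=np.column_stack([np.cross(y,z),y,z])
    rot=(R.inv()*Ro.from_matrix(T)).as_rotvec()
    print('pos',np.round(s['position'],1),'close ang',round(a,3),'lin',np.round(lin,1),'rot',np.round(rot,3),'j1,j6',np.round(np.array(s['joints'])[[0,5]],2),'w',round(s['gripper_width'],1),'clk',s['clock'])
E
python3 - <<'E'
from h import *
np.set_printoptions(precision=1,suppress=True)
Q=[imaging.get_image('top'),imaging.get_image('side')];S=4;G=[]
for p in Q:
    b=cv2.cvtColor(p['frame'],cv2.COLOR_RGB2LAB)[...,2];b=cv2.resize(b,None,fx=S,fy=S,interpolation=cv2.INTER_CUBIC)
    roi=mask(p,hull(p,[((x-535)*1.12+535,(y-170)*1.12+170,z) for x,y,z in boardpts(535,170,-.21)]))>0
    t,_=cv2.threshold(b[roi],0,255,cv2.THRESH_OTSU);m=((b>t)&roi).astype(np.uint8)
    m=cv2.morphologyEx(cv2.morphologyEx(m,cv2.MORPH_OPEN,np.ones((9,9))),cv2.MORPH_CLOSE,np.ones((9,9)))
    c=max(cv2.findContours(m,0,2)[0],key=cv2.contourArea);m[:]=0;cv2.drawContours(m,[c],-1,1,-1);G.append(m);print(t,m.sum())
def g(v,w):
    e=0
    for i in w:
        a=mask(Q[i],hull(Q[i],rboard(v[0],v[1],v[2]/300)));e+=1-(a&G[i]).sum()/(a|G[i]).sum()
    return e
for w in((0,),(1,),(0,1)):
    m=minimize(g,(535,170,-63),args=(w,),method='Nelder-Mead',options=dict(initial_simplex=[(535,170,-63),(545,170,-63),(535,180,-63),(535,170,-50)]))
    print(w,m.x[:2],m.x[2]/300,m.fun)
    B=(m.x[0],m.x[1],m.x[2]/300)
for f in(75,0,-75): print(f,B[0]-np.sin(B[2])*f,B[1]+np.cos(B[2])*f)
go((582,-306,180),B[2]); go((582,-306,180),1.57)
E
```

```text
142.0 106975
141.0 71197
(0,) [537.6 169.3] -0.19880877294467927 0.02965832592404416
(1,) [535.2 174.4] -0.20669787833004022 0.06420957162949037
(0, 1) [535.8 169.8] -0.20776753916816773 0.10225080536180797
75 551.2666186474335 243.16087768331244
0 535.7959211613723 169.77383850543865
-75 520.3252236753112 96.38679932756486
pos [203.  591.1 231.3] close ang -1.902 lin [649.9 725.3  51.3] rot [-0.   0.   1.4] j1,j6 [ 1.5 -0.3] w 85.5 clk 5.15
pos [203.  591.1 231.3] close ang -1.902 lin [649.9 725.3  51.3] rot [-0.  -0.  -0.3] j1,j6 [ 1.5 -0.3] w 85.5 clk 5.15
```

Emit:
arm_command --rows '[{"grip": 1, "linear": [62, 69, 0], "rot": [0, 0, 0.15]}, {"grip": 1, "linear": [105, 117, 0], "rot": [0, 0, 0.3]}, {"grip": 1, "linear": [147, 164, 0], "rot": [0, 0, 0.45]}, {"grip": 1, "linear": [189, 211, 0], "rot": [0, 0, 0.6]}, {"grip": 1, "linear": [231, 258, 0], "rot": [0, 0, 0.75]}, {"grip": 1, "linear": [273, 305, 0], "rot": [0, 0, 0.9]}, {"grip": 1, "linear": [315, 352, 0], "rot": [0, 0, 1.05]}, {"grip": 1, "linear": [357, 399, 0], "rot": [0, 0, 1.2]}, {"grip": 1, "linear": [399, 446, 0], "rot": [0, 0, 1.35]}, {"grip": 1, "linear": [441, 493, 0], "rot": [0, 0, 1.44]}]'

```text
clock: 6.4
position: [446.4, 13.3, 231.9]
ee_rot: [-0.632, 0.775, -0.0, 0.001]
contact_force: [1.2, 0.8, -0.7]
gripper_width: 85.3
grasp_force: 0.0
```

```bash
python3 -c "
from h import *
go((582,-306,150),-.202)"
```

```text
pos [446.4  13.3 231.9] close ang 2.939 lin [ 285.5 -197.    82. ] rot [-0.002  0.001 -0.001] j1,j6 [ 0.4 -0.6] w 85.3 clk 6.4
```

Emit:
arm_command --rows '[{"grip": 1, "linear": [48, -33, 14], "rot": [0, 0, 0]}, {"grip": 1, "linear": [95, -66, 27], "rot": [0, 0, 0]}, {"grip": 1, "linear": [143, -98, 41], "rot": [0, 0, 0]}, {"grip": 1, "linear": [190, -131, 54], "rot": [0, 0, 0]}, {"grip": 1, "linear": [238, -164, 68], "rot": [0, 0, 0]}, {"grip": 1, "linear": [285, -197, 82], "rot": [0, 0, 0]}, {"grip": 1, "linear": [285, -197, 82], "rot": [0, 0, 0]}, {"grip": 1, "linear": [285, -197, 82], "rot": [0, 0, 0]}]'

```text
clock: 7.4
position: [581.9, -303.3, 148.9]
ee_rot: [-0.633, 0.774, 0.0, -0.0]
contact_force: [-0.7, 0.4, 0.4]
gripper_width: 85.6
grasp_force: 0.0
```

```bash
python3 -c "
from h import *
np.set_printoptions(precision=1,suppress=True)
go((582,-306,25),-.202)
Q=[imaging.get_image('top'),imaging.get_image('side')];save(Q[1],'s2')
print(locate(Q,'honey_mid',(583,-306)))"
```

```text
pos [ 581.9 -303.3  148.9] close ang 2.941 lin [  2.7  -0.7 123.9] rot [0. 0. 0.] j1,j6 [-0.2  0. ] w 85.6 clk 7.4
(array([ 580.2, -305.7]), np.float64(0.6036822032098506), 3)
```

View pics/s2.png

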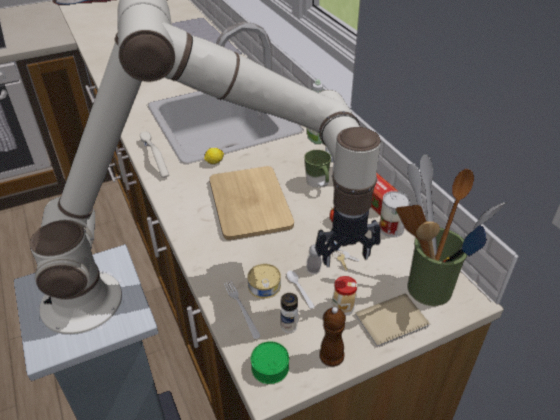

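The gripper is open above the honey jar in the side view (TCP near (347,260), lid at (346,286)). I'll check the lid centres before descending.

```bash
python3 -c "
from h import *
np.set_printoptions(precision=1,suppress=True)
P={n:imaging.get_image(n) for n in('top','side')}
print('honey lid',atz(P['top'],(388,204.4),86),atz(P['side'],(346,285.5),86))
print('tin top',atz(P['top'],(333.8,254),40),atz(P['side'],(264.7,276),40))
print('spice top side',atz(P['side'],(289.3,300),105),'salt',atz(P['side'],(316,248),80),'mill button',atz(P['side'],(335,310),168))
print('tcp px',proj(P['side'],(582,-303,149)))
"
```

```text
honey lid [ 584.4 -305.8   86. ] [ 581.  -312.4   86. ]
tin top [ 439.2 -156.6   40. ] [ 435.6 -160.7   40. ]
spice top side [ 432.6 -306.3  105. ] salt [ 580.7 -164.6   80. ] mill button [ 483. -419.  168.]
tcp px [346.2 264.6]
```

Emit:
arm_command --rows '[{"grip": 1, "linear": [5, -1, 30], "rot": [0, 0, 0]}, {"grip": 1, "linear": [5, -1, 70], "rot": [0, 0, 0]}, {"grip": 1, "linear": [5, -1, 105], "rot": [0, 0, 0]}, {"grip": 1, "linear": [5, -1, 124], "rot": [0, 0, 0]}, {"grip": 1, "linear": [5, -1, 124], "rot": [0, 0, 0]}, {"grip": 0, "linear": [5, -1, 124], "rot": [0, 0, 0]}, {"grip": 0, "linear": [5, -1, 124], "rot": [0, 0, 0]}, {"grip": 0, "linear": [5, -1, 124], "rot": [0, 0, 0]}, {"grip": 0, "linear": [5, -1, 124], "rot": [0, 0, 0]}, {"grip": 0, "linear": [5, -1, 124], "rot": [0, 0, 0]}]'

```text
clock: 9.05
position: [584.8, -309.1, 28.4]
ee_rot: [-0.633, 0.774, -0.003, 0.002]
contact_force: [1.7, -0.5, 5.9]
gripper_width: 59.1
grasp_force: 62.9
```

Emit:
arm_command --rows '[{"grip": 0, "linear": [0, 0, -30], "rot": [0, 0, 0]}, {"grip": 0, "linear": [0, 0, -75], "rot": [0, 0, 0]}, {"grip": 0, "linear": [0, 0, -120], "rot": [0, 0, 0]}, {"grip": 0, "linear": [0, 0, -150], "rot": [0, 0, 0]}, {"grip": 0, "linear": [0, 0, -150], "rot": [0, 0, 0]}, {"grip": 0, "linear": [0, 0, -150], "rot": [0, 0, 0]}]'

```text
clock: 9.8
position: [580.6, -307.6, 172.8]
ee_rot: [-0.633, 0.774, 0.002, -0.001]
contact_force: [0.3, -0.2, -4.3]
gripper_width: 59.0
grasp_force: 64.2
```

```bash
python3 -c "
from h import *
s=arm.read_state();print(s['contact_force'],s['grasp_force'])
go((537,170,178),-.202)"
```

```text
[ 0.26017715 -0.20059517 -4.25009893] 64.18729081749916
pos [ 580.6 -307.6  172.8] close ang 2.941 lin [-459.3  138.    -3.8] rot [0.004 0.002 0.001] j1,j6 [-0.24  0.04] w 59.0 clk 9.8
```

Emit:
arm_command --rows '[{"grip": 0, "linear": [-25, 7, 0], "rot": [0, 0, 0]}, {"grip": 0, "linear": [-75, 22, 0], "rot": [0, 0, 0]}, {"grip": 0, "linear": [-130, 39, 0], "rot": [0, 0, 0]}, {"grip": 0, "linear": [-187, 56, 0], "rot": [0, 0, 0]}, {"grip": 0, "linear": [-244, 73, 0], "rot": [0, 0, 0]}, {"grip": 0, "linear": [-301, 90, 0], "rot": [0, 0, 0]}, {"grip": 0, "linear": [-358, 107, 0], "rot": [0, 0, 0]}, {"grip": 0, "linear": [-410, 123, 0], "rot": [0, 0, 0]}, {"grip": 0, "linear": [-445, 133, 0], "rot": [0, 0, 0]}, {"grip": 0, "linear": [-459, 138, 0], "rot": [0, 0, 0]}]'

```text
clock: 11.05
position: [536.7, 170.3, 172.9]
ee_rot: [-0.634, 0.774, 0.001, -0.002]
contact_force: [0.4, 0.0, -4.2]
gripper_width: 59.0
grasp_force: 64.2
```

Emit:
arm_command --rows '[{"grip": 0, "linear": [0, 0, 50], "rot": [0, 0, 0]}, {"grip": 0, "linear": [0, 0, 70], "rot": [0, 0, 0]}, {"grip": 0, "linear": [0, 0, 80], "rot": [0, 0, 0]}, {"grip": 0, "linear": [0, 0, 80], "rot": [0, 0, 0]}]'

```text
clock: 11.55
position: [537.9, 168.1, 94.4]
ee_rot: [-0.633, 0.774, 0.0, -0.001]
contact_force: [0.6, 0.4, -3.5]
gripper_width: 59.2
grasp_force: 64.2
```

```bash
python3 -c "
from h import *
np.set_printoptions(precision=1,suppress=True)
go((537,170,52),-.202)
Q=[imaging.get_image('top'),imaging.get_image('side')]
im=np.hstack([cv2.resize(q['frame'][y:y+140,x:x+100,::-1],None,fx=4,fy=4,interpolation=2) for q,x,y in((Q[0],180,150),(Q[1],205,120))])
cv2.imwrite('pics/s3.png',im)
print(locate(Q,'honey_mid',(537,170),70))"
```

```text
pos [537.9 168.1  94.4] close ang 2.941 lin [-1.7  1.2 42.4] rot [ 0. -0.  0.] j1,j6 [ 0.6 -0.8] w 59.2 clk 11.55
(array([528.9, 148.9]), np.float64(1.5075806581847917), 3)
```

View pics/s3.png

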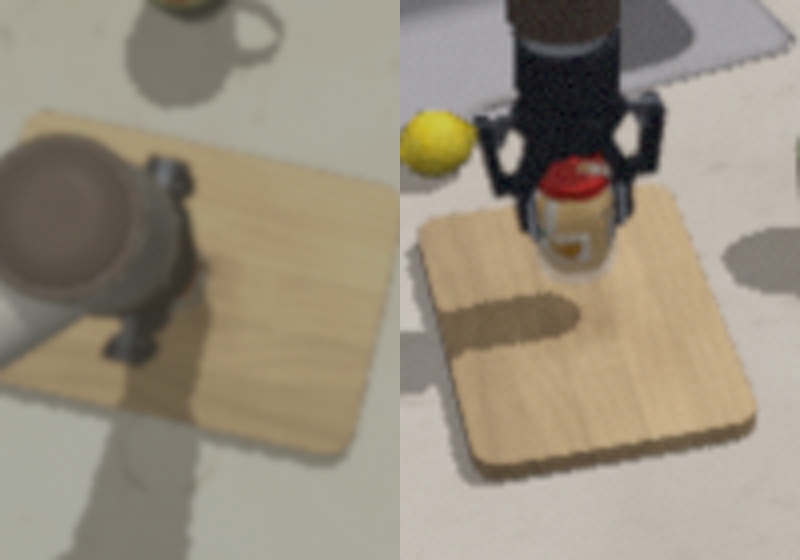

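The jar is held upright above the board. Side crop: lid centre at about (576,178), which is pixel (249,164.5). The network's point is unreliable with the gripper in the way.

```bash
python3 -c "
from h import *
np.set_printoptions(precision=1,suppress=True)
Q=[imaging.get_image('top'),imaging.get_image('side')]
for z in(148,152,156): print(atz(Q[1],(249,164.5),z))
print(proj(Q[1],(537.9,168.1,152)),proj(Q[1],(537.9,168.1,66)))"
```

```text
[536.1 161.2 148. ]
[534.1 156.1 152. ]
[532.1 151.  156. ]
[248.6 162. ] [249.9 185.3]
```

Emit:
arm_command --rows '[{"grip": 0, "linear": [-4, 1, 20], "rot": [0, 0, 0]}, {"grip": 0, "linear": [-5, 1, 32], "rot": [0, 0, 0]}, {"grip": 0, "linear": [-5, 1, 40], "rot": [0, 0, 0]}, {"grip": 0, "linear": [-5, 1, 43], "rot": [0, 0, 0]}, {"grip": 0, "linear": [-5, 1, 44], "rot": [0, 0, 0]}, {"grip": 0, "linear": [-5, 1, 44], "rot": [0, 0, 0]}]'

```text
clock: 12.7
position: [538.5, 174.1, 51.7]
ee_rot: [-0.633, 0.774, -0.0, 0.0]
contact_force: [1.0, 0.4, -3.5]
gripper_width: 59.2
grasp_force: 64.2
```

Emit:
arm_command --rows '[{"grip": 0, "linear": [2, 1, 1], "rot": [0, 0, 0]}, {"grip": 0, "linear": [2, 1, 2], "rot": [0, 0, 0]}, {"grip": 0, "linear": [2, 1, 2], "rot": [0, 0, 0]}]'

```text
clock: 13.08
position: [536.7, 172.1, 50.1]
ee_rot: [-0.633, 0.774, -0.0, -0.0]
contact_force: [-3.2, -0.6, 3.7]
gripper_width: 59.2
grasp_force: 64.9
```

Emit:
arm_command --rows '[{"grip": 1, "linear": [0, 0, 0], "rot": [0, 0, 0]}, {"grip": 1, "linear": [0, 0, 0], "rot": [0, 0, 0]}, {"grip": 1, "linear": [0, 0, 0], "rot": [0, 0, 0]}, {"grip": 1, "linear": [0, 0, -20], "rot": [0, 0, 0]}, {"grip": 1, "linear": [0, 0, -60], "rot": [0, 0, 0]}, {"grip": 1, "linear": [0, 0, -120], "rot": [0, 0, 0]}, {"grip": 1, "linear": [40, -12, -140], "rot": [0, 0, 0]}, {"grip": 1, "linear": [95, -28, -140], "rot": [0, 0, 0]}, {"grip": 1, "linear": [150, -45, -140], "rot": [0, 0, 0]}, {"grip": 1, "linear": [205, -61, -140], "rot": [0, 0, 0]}]'

```text
clock: 14.32
position: [556.0, -42.4, 189.6]
ee_rot: [-0.633, 0.774, -0.0, 0.0]
contact_force: [0.7, 0.5, 0.2]
gripper_width: 85.4
grasp_force: 0.0
```

```bash
python3 -c "
from h import *
np.set_printoptions(precision=1,suppress=True)
go((580.5,-166,160),-.202)
go((580.5,-166,27),-.202)"
```

```text
pos [556.  -42.4 189.6] close ang 2.942 lin [116.3 -48.4  29.6] rot [-0.  0.  0.] j1,j6 [ 0.2 -0.4] w 85.4 clk 14.325
pos [556.  -42.4 189.6] close ang 2.942 lin [116.4 -48.3 162.6] rot [-0.  0.  0.] j1,j6 [ 0.2 -0.4] w 85.4 clk 14.325
```

```bash
python3 -c "
from h import *
np.set_printoptions(precision=1,suppress=True)
Q=[imaging.get_image('top'),imaging.get_image('side')]
print(locate(Q,'honey_mid',(537,170),22))
im=np.hstack([cv2.resize(q['frame'][y:y+140,x:x+100,::-1],None,fx=4,fy=4,interpolation=2) for q,x,y in((Q[0],180,150),(Q[1],205,120))])
for q,o,x,y in((Q[0],0,180,150),(Q[1],400,205,120)):
  for pts in(rboard(537,170,-.202),cyl(537,170,[(30,22),(30,108)]),cyl(537,170,[(26,108)])):
    cv2.polylines(im,[np.round((hull(q,pts)-[x,y])*4+[o,0]).astype(np.int32)],True,(255,0,255))
cv2.imwrite('pics/s4.png',im)"
```

```text
(array([529.3, 164.7]), np.float64(0.2550545273433664), 2)
```

View pics/s4.png

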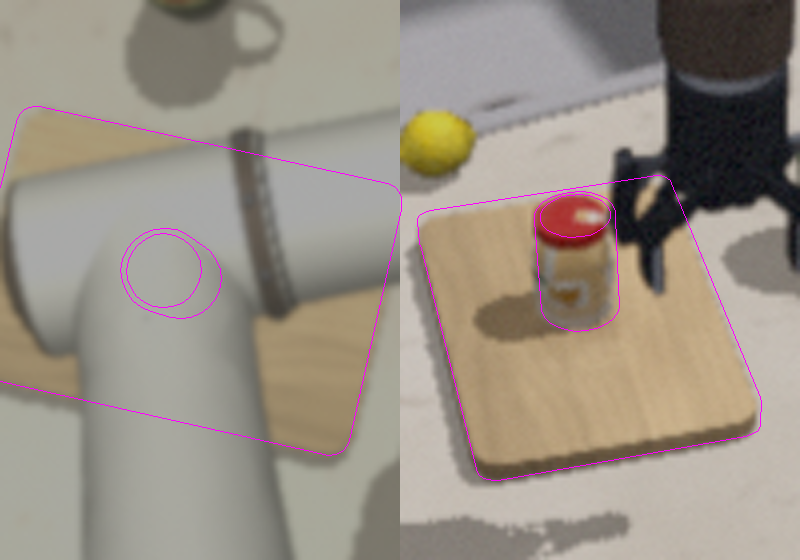

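Honey stands upright at the board's centre, its outline matching within about 3 mm in the side view. Salt is next.

Emit:
arm_command --rows '[{"grip": 1, "linear": [50, -21, 15], "rot": [0, 0, 0]}, {"grip": 1, "linear": [90, -37, 30], "rot": [0, 0, 0]}, {"grip": 1, "linear": [116, -48, 40], "rot": [0, 0, 0]}, {"grip": 1, "linear": [116, -48, 60], "rot": [0, 0, 0]}, {"grip": 1, "linear": [116, -48, 100], "rot": [0, 0, 0]}, {"grip": 1, "linear": [116, -48, 140], "rot": [0, 0, 0]}, {"grip": 1, "linear": [116, -48, 160], "rot": [0, 0, 0]}, {"grip": 1, "linear": [116, -48, 160], "rot": [0, 0, 0]}]'

```text
clock: 15.62
position: [579.1, -162.5, 27.6]
ee_rot: [-0.634, 0.773, 0.001, -0.001]
contact_force: [-0.2, 0.9, 0.9]
gripper_width: 85.1
grasp_force: 0.0
```

Emit:
arm_command --rows '[{"grip": 0, "linear": [0, 0, 0], "rot": [0, 0, 0]}, {"grip": 0, "linear": [0, 0, 0], "rot": [0, 0, 0]}, {"grip": 0, "linear": [0, 0, 0], "rot": [0, 0, 0]}, {"grip": 0, "linear": [0, 0, 0], "rot": [0, 0, 0]}, {"grip": 0, "linear": [0, 0, 0], "rot": [0, 0, 0]}, {"grip": 0, "linear": [0, 0, 0], "rot": [0, 0, 0]}]'

```text
clock: 16.38
position: [580.5, -164.0, 31.2]
ee_rot: [-0.633, 0.774, -0.001, 0.001]
contact_force: [-0.7, 1.0, 5.2]
gripper_width: 38.3
grasp_force: 59.1
```

Emit:
arm_command --rows '[{"grip": 0, "linear": [0, 0, -30], "rot": [0, 0, 0]}, {"grip": 0, "linear": [0, 0, -80], "rot": [0, 0, 0]}, {"grip": 0, "linear": [0, 0, -130], "rot": [0, 0, 0]}, {"grip": 0, "linear": [0, 0, -160], "rot": [0, 0, 0]}, {"grip": 0, "linear": [0, 0, -160], "rot": [0, 0, 0]}]'

```text
clock: 17.0
position: [581.3, -164.2, 192.8]
ee_rot: [-0.633, 0.774, -0.002, 0.003]
contact_force: [-0.4, 0.0, -1.8]
gripper_width: 38.1
grasp_force: 60.1
```

```bash
python3 -c "
from h import *
np.set_printoptions(precision=1,suppress=True)
go((552,243.5,190),-.202)
Q=[imaging.get_image('top'),imaging.get_image('side')];q=Q[1]
c=proj(q,(580,-165,200)).astype(int);x,y=c-[60,60];print(x,y)
im=cv2.resize(q['frame'][y:y+120,x:x+120,::-1],None,fx=4,fy=4,interpolation=2)
s=arm.read_state()['position'];b=s[2]-31.2
cv2.polylines(im,[np.round((hull(q,cyl(s[0],s[1],[(22,b),(22,b+70),(14,b+90)]))-[x,y])*4).astype(np.int32)],True,(255,0,255))
cv2.imwrite('pics/s5.png',im)"
```

```text
pos [ 581.3 -164.2  192.8] close ang 2.942 lin [-393.8  109.7    2.5] rot [-0.  0.  0.] j1,j6 [-0.  -0.2] w 38.1 clk 17.0
257 153
```

View pics/s5.png

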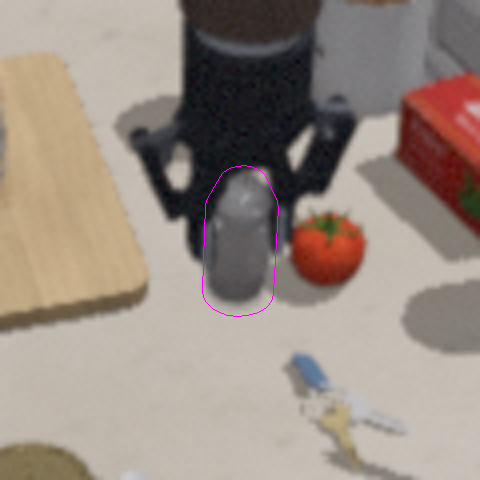

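The salt shaker hangs upright and centred between the fingers (crop centre about (240,240)). I'll carry it over.

Emit:
arm_command --rows '[{"grip": 0, "linear": [-25, 7, 0], "rot": [0, 0, 0]}, {"grip": 0, "linear": [-75, 21, 0], "rot": [0, 0, 0]}, {"grip": 0, "linear": [-130, 36, 0], "rot": [0, 0, 0]}, {"grip": 0, "linear": [-185, 52, 0], "rot": [0, 0, 0]}, {"grip": 0, "linear": [-240, 67, 0], "rot": [0, 0, 0]}, {"grip": 0, "linear": [-295, 82, 0], "rot": [0, 0, 0]}, {"grip": 0, "linear": [-345, 96, 0], "rot": [0, 0, 0]}, {"grip": 0, "linear": [-380, 106, 0], "rot": [0, 0, 0]}, {"grip": 0, "linear": [-394, 110, 0], "rot": [0, 0, 0]}, {"grip": 0, "linear": [-394, 110, 0], "rot": [0, 0, 0]}]'

```text
clock: 18.35
position: [549.6, 244.0, 187.7]
ee_rot: [-0.633, 0.774, 0.0, -0.002]
contact_force: [0.3, 0.4, -1.4]
gripper_width: 37.9
grasp_force: 60.0
```

Emit:
arm_command --rows '[{"grip": 0, "linear": [0, 0, 50], "rot": [0, 0, 0]}, {"grip": 0, "linear": [0, 0, 90], "rot": [0, 0, 0]}, {"grip": 0, "linear": [0, 0, 120], "rot": [0, 0, 0]}, {"grip": 0, "linear": [0, 0, 132], "rot": [0, 0, 0]}, {"grip": 0, "linear": [0, 0, 136], "rot": [0, 0, 0]}, {"grip": 0, "linear": [0, 0, 136], "rot": [0, 0, 0]}, {"grip": 0, "linear": [0, 0, 136], "rot": [0, 0, 0]}]'

```text
clock: 19.23
position: [551.0, 244.4, 54.6]
ee_rot: [-0.633, 0.774, -0.0, 0.001]
contact_force: [1.0, -0.9, -1.4]
gripper_width: 38.0
grasp_force: 60.1
```

Emit:
arm_command --rows '[{"grip": 0, "linear": [0, 0, 1], "rot": [0, 0, 0]}, {"grip": 0, "linear": [0, 0, 2], "rot": [0, 0, 0]}, {"grip": 0, "linear": [0, 0, 2], "rot": [0, 0, 0]}]'

```text
clock: 19.6
position: [550.7, 244.5, 52.9]
ee_rot: [-0.633, 0.774, -0.0, 0.001]
contact_force: [-2.0, -0.3, 5.5]
gripper_width: 37.9
grasp_force: 61.1
```

Emit:
arm_command --rows '[{"grip": 1, "linear": [0, 0, 0], "rot": [0, 0, 0]}, {"grip": 1, "linear": [0, 0, 0], "rot": [0, 0, 0]}, {"grip": 1, "linear": [0, 0, 0], "rot": [0, 0, 0]}, {"grip": 1, "linear": [0, 0, -20], "rot": [0, 0, 0]}, {"grip": 1, "linear": [0, 0, -60], "rot": [0, 0, 0]}, {"grip": 1, "linear": [0, 0, -110], "rot": [0, 0, 0]}, {"grip": 1, "linear": [20, 0, -160], "rot": [0, 0, 0]}, {"grip": 1, "linear": [70, 0, -185], "rot": [0, 0, 0]}, {"grip": 1, "linear": [130, 0, -190], "rot": [0, 0, 0]}, {"grip": 1, "linear": [190, 0, -190], "rot": [0, 0, 0]}]'

```text
clock: 20.85
position: [512.2, 56.4, 242.1]
ee_rot: [-0.633, 0.774, -0.0, 0.001]
contact_force: [0.4, -1.4, 0.6]
gripper_width: 85.3
grasp_force: 0.0
```

```bash
python3 -c "
from h import *
np.set_printoptions(precision=1,suppress=True)
go((483.5,-416,240),-.202)
Q=[imaging.get_image('top'),imaging.get_image('side')]
print(locate(Q,'salt_mid',(552,244),22))
print(locate(Q,'honey_mid',(537,170),22))
print(locate(Q,'mill_mid',(483,-416)))"
```

```text
pos [512.2  56.4 242.1] close ang 2.942 lin [468.7 -65.3   1.8] rot [-0.  0.  0.] j1,j6 [ 0.4 -0.6] w 85.3 clk 20.85
(array([553.4, 248.1]), np.float64(3.130073536033772), 2)
(array([532.9, 161.8]), np.float64(6.448042100259954e-11), 1)
(array([ 480.7, -415.1]), np.float64(1.8281583525947132), 4)
```

Emit:
arm_command --rows '[{"grip": 1, "linear": [40, -6, 0], "rot": [0, 0, 0]}, {"grip": 1, "linear": [100, -14, 0], "rot": [0, 0, 0]}, {"grip": 1, "linear": [160, -22, 0], "rot": [0, 0, 0]}, {"grip": 1, "linear": [220, -31, 0], "rot": [0, 0, 0]}, {"grip": 1, "linear": [280, -39, 0], "rot": [0, 0, 0]}, {"grip": 1, "linear": [340, -47, 0], "rot": [0, 0, 0]}, {"grip": 1, "linear": [400, -56, 0], "rot": [0, 0, 0]}, {"grip": 1, "linear": [445, -62, 0], "rot": [0, 0, 0]}, {"grip": 1, "linear": [468, -65, 0], "rot": [0, 0, 0]}, {"grip": 1, "linear": [468, -65, 0], "rot": [0, 0, 0]}]'

```text
clock: 22.8
position: [483.0, -414.7, 240.6]
ee_rot: [-0.632, 0.775, 0.001, -0.0]
contact_force: [0.5, 0.4, -0.3]
gripper_width: 85.5
grasp_force: 0.0
```

```bash
python3 -c "
from h import *
np.set_printoptions(precision=1,suppress=True)
go((483,-416,118),-.202)
Q=[imaging.get_image('top'),imaging.get_image('side')]
print(locate(Q,'salt_mid',(552,244),22))
print(locate(Q,'honey_mid',(537,170),22))
print(locate(Q,'mill_mid',(483,-416)))
out=[]
for q,x,y in((Q[0],180,150),(Q[1],205,120)):
  im=cv2.resize(q['frame'][y:y+140,x:x+100,::-1],None,fx=4,fy=4,interpolation=2)
  for pts in(rboard(537,170,-.202),cyl(537,170,[(30,22),(30,108)]),cyl(552,243.5,[(22,22),(22,92),(14,112)])):
    cv2.polylines(im,[np.round((hull(q,pts)-[x,y])*4).astype(np.int32)],True,(255,0,255))
  out.append(im)
cv2.imwrite('pics/s6.png',np.hstack(out))"
```

```text
pos [ 483.  -414.7  240.6] close ang 2.94 lin [  1.3  -0.4 122.6] rot [0. 0. 0.] j1,j6 [-0.5  0.2] w 85.5 clk 22.8
(array([550.8, 240.4]), np.float64(0.6428421279859563), 3)
(array([532.6, 167.4]), np.float64(1.3793270070870705), 4)
(array([ 485.5, -413.8]), np.float64(2.2734803360884976), 2)
```

View pics/s6.png

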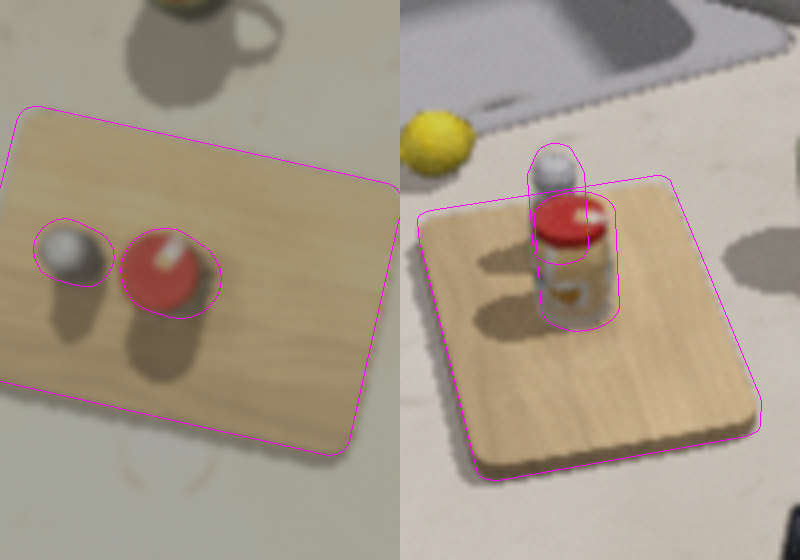

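Honey and salt stand upright in their places, within a few mm of the drawn targets in both crops. Mill next.

Emit:
arm_command --rows '[{"grip": 1, "linear": [1, 0, 40], "rot": [0, 0, 0]}, {"grip": 1, "linear": [1, 0, 80], "rot": [0, 0, 0]}, {"grip": 1, "linear": [1, 0, 110], "rot": [0, 0, 0]}, {"grip": 1, "linear": [1, 0, 122], "rot": [0, 0, 0]}, {"grip": 1, "linear": [1, 0, 122], "rot": [0, 0, 0]}, {"grip": 0, "linear": [1, 0, 122], "rot": [0, 0, 0]}, {"grip": 0, "linear": [1, 0, 122], "rot": [0, 0, 0]}, {"grip": 0, "linear": [1, 0, 122], "rot": [0, 0, 0]}, {"grip": 0, "linear": [1, 0, 122], "rot": [0, 0, 0]}, {"grip": 0, "linear": [1, 0, 122], "rot": [0, 0, 0]}]'

```text
clock: 24.75
position: [484.3, -415.7, 121.4]
ee_rot: [-0.633, 0.774, -0.002, 0.0]
contact_force: [0.7, 0.0, 6.1]
gripper_width: 45.8
grasp_force: 60.8
```

Emit:
arm_command --rows '[{"grip": 0, "linear": [0, 0, -20], "rot": [0, 0, 0]}, {"grip": 0, "linear": [0, 0, -50], "rot": [0, 0, 0]}, {"grip": 0, "linear": [0, 0, -90], "rot": [0, 0, 0]}, {"grip": 0, "linear": [0, 0, -130], "rot": [0, 0, 0]}, {"grip": 0, "linear": [0, 0, -150], "rot": [0, 0, 0]}, {"grip": 0, "linear": [0, 0, -150], "rot": [0, 0, 0]}]'

```text
clock: 25.5
position: [483.3, -414.7, 270.2]
ee_rot: [-0.633, 0.774, -0.001, 0.001]
contact_force: [1.0, -0.1, -3.4]
gripper_width: 45.5
grasp_force: 61.9
```

```bash
python3 -c "
from h import *
np.set_printoptions(precision=1,suppress=True)
go((522,96.5,270),-.202)
s=arm.read_state()['position']
Q=[imaging.get_image('top'),imaging.get_image('side')];q=Q[1]
c=proj(q,(s[0],s[1],s[2]-40)).astype(int);x,y=c-[60,60]
im=cv2.resize(q['frame'][y:y+120,x:x+120,::-1],None,fx=4,fy=4,interpolation=2)
b=s[2]-121
cv2.polylines(im,[np.round((hull(q,cyl(s[0],s[1],[(29,b),(25,b+159),(6,b+170)]))-[x,y])*4).astype(np.int32)],True,(255,0,255))
cv2.imwrite('pics/s7.png',im)"
```

```text
pos [ 483.3 -414.7  270.2] close ang 2.941 lin [-508.7   63.8    0.1] rot [-0.  0.  0.] j1,j6 [-0.5  0.3] w 45.5 clk 25.5
```

View pics/s7.png

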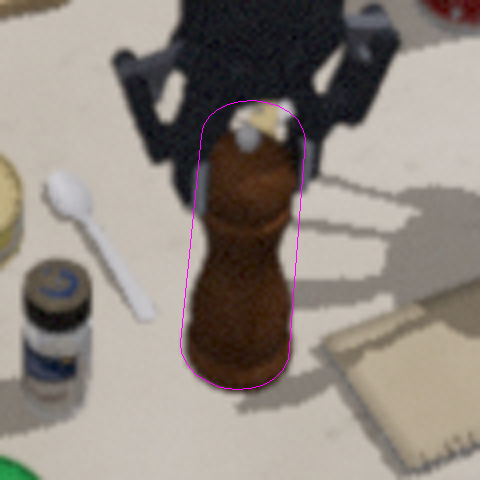

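The mill hangs upright, its foot and sides matching the drawn outline. I'll carry it over.

Emit:
arm_command --rows '[{"grip": 0, "linear": [-25, 3, 0], "rot": [0, 0, 0]}, {"grip": 0, "linear": [-75, 9, 0], "rot": [0, 0, 0]}, {"grip": 0, "linear": [-135, 17, 0], "rot": [0, 0, 0]}, {"grip": 0, "linear": [-195, 24, 0], "rot": [0, 0, 0]}, {"grip": 0, "linear": [-255, 32, 0], "rot": [0, 0, 0]}, {"grip": 0, "linear": [-315, 40, 0], "rot": [0, 0, 0]}, {"grip": 0, "linear": [-375, 47, 0], "rot": [0, 0, 0]}, {"grip": 0, "linear": [-435, 55, 0], "rot": [0, 0, 0]}, {"grip": 0, "linear": [-485, 61, 0], "rot": [0, 0, 0]}, {"grip": 0, "linear": [-509, 64, 0], "rot": [0, 0, 0]}]'

```text
clock: 26.85
position: [520.4, 99.1, 267.1]
ee_rot: [-0.634, 0.773, 0.001, -0.002]
contact_force: [-0.2, -0.5, -2.1]
gripper_width: 45.9
grasp_force: 61.9
```

Emit:
arm_command --rows '[{"grip": 0, "linear": [0, 0, 0], "rot": [0, 0, 0]}, {"grip": 0, "linear": [0, 0, 0], "rot": [0, 0, 0]}, {"grip": 0, "linear": [0, 0, 40], "rot": [0, 0, 0]}, {"grip": 0, "linear": [0, 0, 80], "rot": [0, 0, 0]}, {"grip": 0, "linear": [0, 0, 110], "rot": [0, 0, 0]}, {"grip": 0, "linear": [0, 0, 122], "rot": [0, 0, 0]}, {"grip": 0, "linear": [0, 0, 122], "rot": [0, 0, 0]}]'

```text
clock: 27.72
position: [521.4, 96.0, 147.0]
ee_rot: [-0.633, 0.774, 0.0, -0.001]
contact_force: [0.2, -0.0, -1.1]
gripper_width: 45.8
grasp_force: 62.1
```

```bash
python3 -c "
from h import *
go((522,96.5,143),-.202)"
```

```text
pos [521.4  96.  147. ] close ang 2.941 lin [-0.6 -0.5  4. ] rot [ 0.001 -0.001  0.001] j1,j6 [ 0.49 -0.69] w 45.8 clk 27.725
```

Emit:
arm_command --rows '[{"grip": 0, "linear": [0, 0, 2], "rot": [0, 0, 0]}, {"grip": 0, "linear": [0, 0, 3], "rot": [0, 0, 0]}, {"grip": 0, "linear": [0, 0, 4], "rot": [0, 0, 0]}, {"grip": 0, "linear": [0, 0, 4], "rot": [0, 0, 0]}]'

```text
clock: 28.22
position: [521.5, 96.9, 143.5]
ee_rot: [-0.633, 0.774, -0.0, 0.0]
contact_force: [-0.7, 0.3, -1.9]
gripper_width: 45.5
grasp_force: 62.1
```

Emit:
arm_command --rows '[{"grip": 0, "linear": [0, 0, 1], "rot": [0, 0, 0]}, {"grip": 0, "linear": [0, 0, 2], "rot": [0, 0, 0]}, {"grip": 0, "linear": [0, 0, 2], "rot": [0, 0, 0]}]'

```text
clock: 28.6
position: [522.1, 97.0, 142.9]
ee_rot: [-0.633, 0.774, -0.0, 0.001]
contact_force: [-1.6, 0.3, 5.1]
gripper_width: 45.5
grasp_force: 62.3
```

Emit:
arm_command --rows '[{"grip": 1, "linear": [0, 0, 0], "rot": [0, 0, 0]}, {"grip": 1, "linear": [0, 0, 0], "rot": [0, 0, 0]}, {"grip": 1, "linear": [0, 0, 0], "rot": [0, 0, 0]}, {"grip": 1, "linear": [0, 0, -20], "rot": [0, 0, 0]}, {"grip": 1, "linear": [0, 0, -60], "rot": [0, 0, 0]}, {"grip": 1, "linear": [0, 0, -90], "rot": [0, 0, 0]}, {"grip": 1, "linear": [30, 0, -100], "rot": [0, 0, 0]}, {"grip": 1, "linear": [85, 0, -100], "rot": [0, 0, 0]}, {"grip": 1, "linear": [145, 0, -100], "rot": [0, 0, 0]}, {"grip": 1, "linear": [205, 0, -100], "rot": [0, 0, 0]}]'

```text
clock: 29.85
position: [480.3, -105.6, 241.4]
ee_rot: [-0.633, 0.774, -0.0, 0.0]
contact_force: [1.2, 0.4, 0.5]
gripper_width: 85.3
grasp_force: 0.0
```

```bash
python3 -c "
from h import *
np.set_printoptions(precision=1,suppress=True)
go((434,-306,160),-.202)
Q=[imaging.get_image('top'),imaging.get_image('side')]
for q,r in(('salt_mid',(552,244)),('honey_mid',(537,170)),('mill_mid',(522,97))):print(locate(Q,q,r,22))
for k in 'ab': print(locate(Q,'spice_mid',(434,-306)));Q=[imaging.get_image('top'),imaging.get_image('side')]
"
```

```text
pos [ 480.3 -105.6  241.4] close ang 2.943 lin [205.6   5.8  81.4] rot [-0.  0.  0.] j1,j6 [ 0.1 -0.3] w 85.3 clk 29.85
(array([550. , 245.5]), np.float64(0.8576412392000178), 3)
(array([541.3, 169.8]), np.float64(1.6253029644427446), 3)
(array([526.9, 102. ]), np.float64(2.5068900106927794), 3)
(array([ 432. , -302.6]), np.float64(1.6868394068249897), 4)
(array([ 430.2, -303.4]), np.float64(0.8836770484752123), 4)
```

Emit:
arm_command --rows '[{"grip": 1, "linear": [40, 2, 15], "rot": [0, 0, 0]}, {"grip": 1, "linear": [100, 4, 40], "rot": [0, 0, 0]}, {"grip": 1, "linear": [155, 5, 65], "rot": [0, 0, 0]}, {"grip": 1, "linear": [195, 6, 80], "rot": [0, 0, 0]}, {"grip": 1, "linear": [205, 6, 85], "rot": [0, 0, 0]}, {"grip": 1, "linear": [205, 6, 95], "rot": [0, 0, 0]}, {"grip": 1, "linear": [205, 6, 130], "rot": [0, 0, 0]}, {"grip": 1, "linear": [205, 6, 170], "rot": [0, 0, 0]}, {"grip": 1, "linear": [205, 6, 195], "rot": [0, 0, 0]}, {"grip": 1, "linear": [205, 6, 195], "rot": [0, 0, 0]}]'

```text
clock: 32.4
position: [433.5, -302.2, 44.9]
ee_rot: [-0.634, 0.774, 0.002, -0.001]
contact_force: [-0.3, -0.5, -0.3]
gripper_width: 85.5
grasp_force: 0.0
```

Emit:
arm_command --rows '[{"grip": 0, "linear": [0, 0, 0], "rot": [0, 0, 0]}, {"grip": 0, "linear": [0, 0, 0], "rot": [0, 0, 0]}, {"grip": 0, "linear": [0, 0, 0], "rot": [0, 0, 0]}, {"grip": 0, "linear": [0, 0, 0], "rot": [0, 0, 0]}, {"grip": 0, "linear": [0, 0, 0], "rot": [0, 0, 0]}, {"grip": 0, "linear": [0, 0, 0], "rot": [0, 0, 0]}]'

```text
clock: 33.15
position: [435.2, -304.1, 47.8]
ee_rot: [-0.633, 0.774, -0.001, 0.001]
contact_force: [0.8, 2.4, 6.9]
gripper_width: 39.8
grasp_force: 57.9
```

Emit:
arm_command --rows '[{"grip": 0, "linear": [0, 0, -25], "rot": [0, 0, 0]}, {"grip": 0, "linear": [0, 0, -65], "rot": [0, 0, 0]}, {"grip": 0, "linear": [0, 0, -95], "rot": [0, 0, 0]}, {"grip": 0, "linear": [0, 0, -110], "rot": [0, 0, 0]}, {"grip": 0, "linear": [0, 0, -110], "rot": [0, 0, 0]}]'

```text
clock: 33.78
position: [434.3, -303.9, 156.9]
ee_rot: [-0.633, 0.774, -0.001, 0.001]
contact_force: [-0.6, 0.5, -1.6]
gripper_width: 39.5
grasp_force: 58.3
```

```bash
python3 -c "
from h import *
np.set_printoptions(precision=1,suppress=True)
go((438.5,-159,155),-.202)
s=arm.read_state()['position']
Q=[imaging.get_image('top'),imaging.get_image('side')];q=Q[1]
c=proj(q,(s[0],s[1],s[2]-10)).astype(int);x,y=c-[60,60]
im=cv2.resize(q['frame'][y:y+120,x:x+120,::-1],None,fx=4,fy=4,interpolation=2)
b=s[2]-49
for pts in (cyl(s[0],s[1],[(20.5,b),(20.5,b+105)]),cyl(438.5,-159,[(43,0),(43,40)]),cyl(438.5,-159,[(43,40)])):
  cv2.polylines(im,[np.round((hull(q,pts)-[x,y])*4).astype(np.int32)],True,(255,0,255))
cv2.imwrite('pics/s8.png',im)"
```

```text
pos [ 434.3 -303.9  156.9] close ang 2.941 lin [-142.8   24.8    1.8] rot [-0.  0.  0.] j1,j6 [-0.3  0.1] w 39.5 clk 33.775
```

View pics/s8.png

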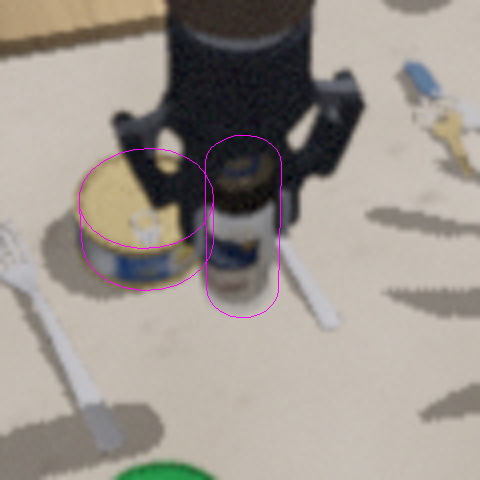

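The jar is held upright (crop centre about (243,225)). The tin is seen 1 px left of its drawn outline, so I aim at (437,-159).

Emit:
arm_command --rows '[{"grip": 0, "linear": [-25, 5, 0], "rot": [0, 0, 0]}, {"grip": 0, "linear": [-70, 13, 0], "rot": [0, 0, 0]}, {"grip": 0, "linear": [-115, 21, 0], "rot": [0, 0, 0]}, {"grip": 0, "linear": [-143, 26, 0], "rot": [0, 0, 0]}, {"grip": 0, "linear": [-143, 26, 10], "rot": [0, 0, 0]}, {"grip": 0, "linear": [-143, 26, 40], "rot": [0, 0, 0]}, {"grip": 0, "linear": [-143, 26, 60], "rot": [0, 0, 0]}, {"grip": 0, "linear": [-143, 26, 66], "rot": [0, 0, 0]}, {"grip": 0, "linear": [-143, 26, 66], "rot": [0, 0, 0]}]'

```text
clock: 35.0
position: [436.8, -159.0, 89.7]
ee_rot: [-0.633, 0.774, 0.0, -0.001]
contact_force: [0.8, 0.3, -1.3]
gripper_width: 39.6
grasp_force: 58.7
```

Emit:
arm_command --rows '[{"grip": 0, "linear": [0, 0, 1], "rot": [0, 0, 0]}, {"grip": 0, "linear": [0, 0, 2], "rot": [0, 0, 0]}, {"grip": 0, "linear": [0, 0, 2], "rot": [0, 0, 0]}]'

```text
clock: 35.38
position: [437.3, -158.5, 88.6]
ee_rot: [-0.633, 0.774, -0.0, 0.0]
contact_force: [-0.4, 0.1, -0.9]
gripper_width: 39.8
grasp_force: 58.7
```

```bash
python3 -c "
from h import *
np.set_printoptions(precision=1,suppress=True)
go((437,-159,88),-.202)
s=arm.read_state()['position']
Q=[imaging.get_image('top'),imaging.get_image('side')];q=Q[1]
c=proj(q,(s[0],s[1],s[2]-10)).astype(int);x,y=c-[60,60]
im=cv2.resize(q['frame'][y:y+120,x:x+120,::-1],None,fx=4,fy=4,interpolation=2)
cv2.imwrite('pics/s9.png',im)"
```

```text
pos [ 437.3 -158.5   88.6] close ang 2.942 lin [0.5 0.2 0.6] rot [-0.  0.  0.] j1,j6 [ 0.  -0.2] w 39.8 clk 35.375
```

View pics/s9.png

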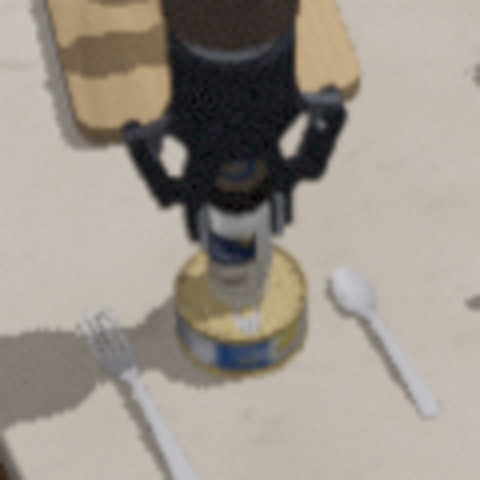

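The jar base sits near the centre of the tin top (tin ellipse centre about (242,293), jar base about (239,288)). I'll lower it to contact and release.

Emit:
arm_command --rows '[{"grip": 0, "linear": [1, 0, 1], "rot": [0, 0, 0]}, {"grip": 0, "linear": [1, 0, 2], "rot": [0, 0, 0]}, {"grip": 0, "linear": [1, 0, 2], "rot": [0, 0, 0]}]'

```text
clock: 35.85
position: [437.2, -159.3, 87.7]
ee_rot: [-0.633, 0.774, -0.0, 0.0]
contact_force: [-2.7, 4.4, 10.5]
gripper_width: 39.7
grasp_force: 59.7
```

Emit:
arm_command --rows '[{"grip": 1, "linear": [0, 0, 0], "rot": [0, 0, 0]}, {"grip": 1, "linear": [0, 0, 0], "rot": [0, 0, 0]}, {"grip": 1, "linear": [0, 0, 0], "rot": [0, 0, 0]}, {"grip": 1, "linear": [0, 0, -20], "rot": [0, 0, 0]}, {"grip": 1, "linear": [0, 0, -60], "rot": [0, 0, 0]}, {"grip": 1, "linear": [0, 0, -120], "rot": [0, 0, 0]}, {"grip": 1, "linear": [40, 16, -150], "rot": [0, 0, 0]}, {"grip": 1, "linear": [95, 38, -150], "rot": [0, 0, 0]}, {"grip": 1, "linear": [150, 60, -150], "rot": [0, 0, 0]}, {"grip": 1, "linear": [205, 82, -150], "rot": [0, 0, 0]}]'

```text
clock: 37.1
position: [314.6, -345.4, 236.5]
ee_rot: [-0.633, 0.774, -0.0, 0.0]
contact_force: [0.8, -1.0, 0.1]
gripper_width: 85.3
grasp_force: 0.0
```

Emit:
arm_command --rows '[{"grip": 1, "linear": [55, 22, 0], "rot": [0, 0, 0]}, {"grip": 1, "linear": [105, 40, 0], "rot": [0, 0, 0]}, {"grip": 1, "linear": [120, 46, 0], "rot": [0, 0, 0]}, {"grip": 1, "linear": [120, 46, 0], "rot": [0, 0, 0]}]'

```text
clock: 37.6
position: [246.2, -453.0, 235.7]
ee_rot: [-0.632, 0.775, 0.001, 0.0]
contact_force: [0.5, -0.8, 0.0]
gripper_width: 85.2
grasp_force: 0.0
```

```bash
python3 -c "
from h import *
np.set_printoptions(precision=1,suppress=True)
T=[('salt_mid',(552,243.5),22),('honey_mid',(537,170),22),('mill_mid',(522,96.5),22),('spice_mid',(437.5,-159),40),('fish_tin',(437.5,-159),0)]
for k in range(2):
  Q=[imaging.get_image('top'),imaging.get_image('side')]
  for q,r,b in T: print(q,*locate(Q,q,r,b))
out=[]
for q,x,y in((Q[0],180,160),(Q[1],195,140)):
  im=cv2.resize(q['frame'][y:y+180,x:x+180,::-1],None,fx=2.2,fy=2.2,interpolation=2)
  for pts in [rboard(537,170,-.202)]+[cyl(*r,[(a,z+b) for a,z in PROF[n]]) for n,r,b in T]:
    cv2.polylines(im,[np.round((hull(q,pts)-[x,y])*2.2).astype(np.int32)],True,(255,0,255))
  out.append(im)
cv2.imwrite('pics/s10.png',np.hstack(out))"
```

```text
salt_mid [553.7 238.2] 0.6559189710749401 2
honey_mid [534.9 176.4] 0.6054478971997846 2
mill_mid [520.2  93.3] 1.1641509978232989e-10 1
spice_mid [ 435.9 -159.5] 0.47929821875037587 4
fish_tin [ 439.8 -157.2] 0.7398924020811724 4
salt_mid [554.  242.5] 0.9949534270374519 2
honey_mid [528.4 172.8] 0.8134599859076588 2
mill_mid [521.2  93.3] 0.29814250346605686 2
spice_mid [ 432.7 -158.1] 0.5501196283265593 4
fish_tin [ 441.7 -157.1] 0.8205138184971659 4
```

View pics/s10.png

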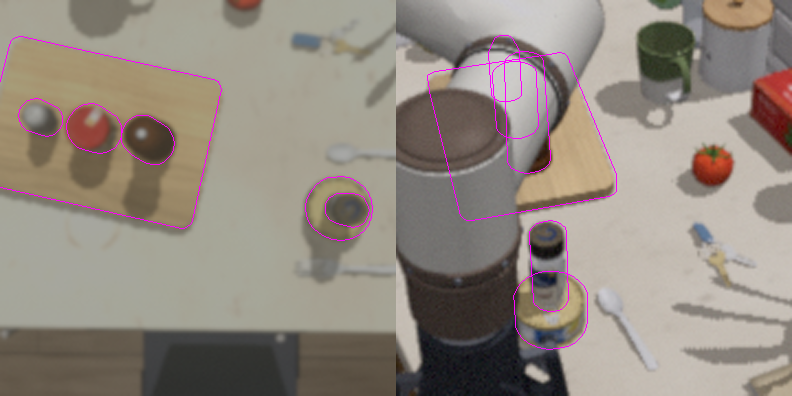

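The final picture shows salt, honey and mill in a row on the board at top-crop (40,118), (92,128) and (149,138). The spice jar stands centred on the gold tin at (346,209). All are upright, so I'm handing in.

```bash
python3 -c "
from h import *
print(job.job_done())"
```

```text
the job is handed in; nothing more can be done
None
```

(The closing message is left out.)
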